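# Tuck a cover plate under the hold-down leaf and hold it flat for marking

### The arm

A 6-joint arm with a two-finger parallel gripper is mounted at the origin on a cart in front of the work surface, level with it; the furniture and walls round the work are solid. World frame = base frame: x ahead of the robot, y to its left, z up, the work surface at z = 0. Lengths are in mm, angles in rad, forces in N, time in s.
With the tool pointing down it reaches from about 300 to 775 mm from the base axis. Payload 14.6 kg.
Tool frame: the origin (TCP) lies at the very end of the fingers, on their centre line; the grasp point (between the pads) lies 19 mm behind it (grip_point_offset is the distance from the TCP to the grasp point, in mm); z points along the fingers, y is the line along which they close (so a half turn about z gives the same grasp; the last joint's range is limited). The gripper opens to 94 mm and grips with 3 to 60 N. Pads are 16 mm wide; open, the fingers measure 119 mm over their backs; the gripper's body (75 mm by 177 mm) begins 78 mm behind the grasp point.
Start: joints at [-1.315, 0.3, 1.521, -0, 1.321, -0.067], TCP at [174.466, -521.585, 205.446] pointing down, gripper open.
Joint ranges: [-3.03, 3.03], [-0.79, 2.21], [0.23, 2.52], [-1.04, 4.18], [0, 3.07], [-2.55, 2.55]. Speed limits (rad/s): [2.22, 2.22, 2.57, 3.14, 3.14, 3.14].

### API

Orientations are given as [roll, pitch, yaw] about the fixed x, y, z axes, in that order (R = Rz(yaw) Ry(pitch) Rx(roll)).
In Python, from cell import read_state, camera, camera_info, sign_off, grip_point_offset gives the robot as it stands.
- The arm moves only by the shell command python3 -m handwheel 'ROWS' [FORCE]. ROWS is text: rows parted by semicolons, each of 5 numbers parted by spaces: the shift along the world's x, y, z in units of 40 mm (1.0 is 40 mm), then the turn about the world's z in units of 5 degrees (1.0 is 5 degrees), then the closure, from 0 (fully open) to 1 (shut). In form: dx dy dz yaw gripper; .... A call has 1 to 12 rows; each row shifts and turns the commanded pose from where the row before left it; what a row does not reach is not made up. A row lasts 1/12 s, in which the tool goes at most 41.7 mm and 7.16 degrees, less where a joint would pass 70% of its speed; a pose out of reach is approached as far as the arm can. A call is refused whole if a number of a shift passes 1 or a number of a turn 1, either way. A call with a gripper value outside its range is refused whole. The fingers move at their own pace and stop on an object; FORCE is the grip in N (left out, the last holds). Time passes only in rows, so rows that do not move let the fingers close. It gives the time, the measured TCP pose, the force, the opening and the grip force at its end, in the units of the state.
- read_state(): the state, without advancing time (a new reading comes with each control period).
- camera(name): name is "side" or "top"; returns (picture, depth): 400x640x3 uint8, red, green, blue; 400x640 float32, mm along the optical axis (not along the pixel's ray), 0 where there is no reading.
- camera_info(name): a dict with "intrinsics" (3x3 intrinsics, pixels), "world_from_camera" (4x4, takes a point from camera to world coordinates). Camera axes: x right, y down, z forward; pixel columns grow to the right and rows downward; lengths in mm; the calibration is good to about 2 mm. A picture is of the moment at which its call begins. camera_info takes no time and is no camera call.
- sign_off(): hands the job in; it is judged then, once.
The state is a dict: "clock": time; "joints": joint angles; "qd": joint speeds; "effort": joint torques, N m; "eef_pos": TCP position; "eef_rot": TCP orientation; "wrist_force": force on the tool from outside, world axes, zero at the start; "moment": the same for the moment, N m; "finger_gap": finger opening in mm; "finger_force": force on a finger pad.
Only numpy, scipy, OpenCV 4.12 (cv2) and the standard library are available. Lean on these libraries where they do the work, as an engineer would, in place of code of your own. Each camera call takes 0.05 s, during which the arm holds its last target. There are 200 camera calls.

### The job

Two aluminium cover plates lie on the table. Take the wider one by its grip bar, lay it on the plywood marking board and slide its long side in under the thin hinged leaf, square and centred under the leaf, until its edge meets the stop, without lifting the leaf. Finish while still gripping the plate and pressing it flat on the board with about 10 to 15 N, as it must be held for marking, and leave the other things where they are.

Things in the scene. Friction and masses are not known exactly. Their poses are not given: they have to be found in the camera images.
- plate_grip (a point): centre of the wider aluminium plate's grip bar: 12 mm thick (plate x; grip across this), 60 mm long (plate y), from 4 to 34 mm above the plate's underside. The plate (100 x 120 mm, 4 mm thick, 0.19 kg) lies flat and reaches 75 mm from this point to +x (the long side, whose edge is tucked in) and 25 mm to -x. Axes: x to the long side, y along the bar, z up; this point is 19 mm above the underside.
- plate: the same wider plate, 100 mm (x) by 120 mm (y); origin under the middle of its underside, axes as for its grip bar, whose centre lies at x = -25, y = 0, z = 19 mm. The first 8 mm of its tuck-in edge are 3 mm thick.
- plate_edge (a point): middle of the wider plate's tuck-in edge, at its underside; 75 mm toward plate +x from the grip bar's centre and 19 mm lower. Same axes.
- narrow_plate_grip (a point): centre of the grip bar of the other, narrower plate (100 mm by 80 mm, otherwise alike); leave it alone.
- board: plywood marking board fixed on the table, 230 mm (x) by 180 mm (y), 15 mm thick; origin in the middle of its underside, so its top is 15 mm above. x points from the open front, where the plate is laid, to the stop and leaf; the leaf's edge is 145 mm from the board's front edge.
- lap: dark steel stop bar fixed on the board; origin at the foot of its stop face, on the board's top, midway along (60 mm to +x from the board's middle). x points into the stop, y along it, z up. Stop face 7 mm high, 150 mm long. The leaf (3 mm thick, 140 mm wide) lies on the bar and overhangs the face by 30 mm to -x: a slot 7 mm high, 30 mm deep. Nothing here is over 15 mm above the board.
- leaf_edge (a point): middle of the leaf's free edge, at its underside: 7 mm above the board, 30 mm toward -x from the stop face.
- leaf (a joint): hinge of the leaf, rad: 0 = lying on the stop bar (as at the start), grows as the leaf is lifted (0.06 rad lifts its edge about 4 mm). It is free to lift, weighs 80 g and falls back by itself.
- dome: metal dome, 60 mm across, 30 mm high, a bystander; origin under its middle.
- flange: turned metal flange, 54 mm across, 51 mm high, a bystander; origin under its middle.

How it is judged (in metres and radians):
On the way, in this order (a step that is already met when the one before it is completed fails the run):
1. the wider plate is gripped and lifted clear of the table (height (world z) of plate above 0.02 m and contact force between the fingers and plate above 2 N), for 0.2 s.
2. its long-side edge is under the leaf by 10 mm or more, the leaf still down (x of plate_edge in the frame of lap above -0.02 m and z of plate_edge in the frame of lap between -0.003 and 0.005 m and value of joint leaf below 0.06 rad), for 0.1 s.
At the end, for the whole second after the job is handed in: plate edge under the leaf: within 5 mm of the stop, 12 mm of the middle, 0.07 rad of square; flat on the board (2 mm, 0.03 rad), still, leaf down (under 0.06 rad); still gripped (over 2 N) and bearing on the board with 5 to 40 N (x of plate_edge in the frame of lap between -0.005 and 0.004 m and y of plate_edge in the frame of lap between -0.012 and 0.012 m and z of plate_edge in the frame of lap between -0.003 and 0.002 m and angle between the x axis of plate and the x axis of lap, either way round below 0.07 rad and angle between plate's own z axis and vertical below 0.03 rad and contact force between plate and board between 5 and 40 N and contact force between the fingers and plate above 2 N and value of joint leaf below 0.06 rad and linear speed of plate below 0.01 m/s); the arm keeps its last pose, push and grip.
It fails at once if the leaf is lifted (hinge over 0.06 rad, about 4 mm at its edge) (value of joint leaf above 0.06 rad).
It fails at once if the narrower plate is moved by more than 20 mm (distance of narrow_plate_grip from where it was at the start of the episode above 0.02 m).
It fails at once if the dome is moved by more than 20 mm (distance of dome from where it was at the start of the episode above 0.02 m).
It fails at once if the flange is moved by more than 20 mm (distance of flange from where it was at the start of the episode above 0.02 m).
It also fails if it takes over 48 s, if anything falls off the work surface, if the arm or the gripper's body presses on something with over 40 N, if the wrist force passes 120 N, or if a joint passes its speed limit or range.

## Working session

There is one attempt and no reset: what is moved stays moved. The work goes in short steps, Python scripts to look and compute and a shell command to move; the robot and the scene stay as the last step left them, time stands still between calls to the robot, and variables do not carry over. Pictures are saved under pics/ and viewed, at most 10 in all, crops included, and the job is handed in when it is done.

```bash
mkdir -p pics; ls
python3 - <<'E'
from cell import *
import cv2,numpy as np
for n in("top","side"):
    p,d=camera(n); np.savez(f"pics/{n}0.npz",p=p,d=d); cv2.imwrite(f"pics/{n}0.png",p[:,:,::-1]); i=camera_info(n); print(n,np.round(i["intrinsics"],1).tolist(),np.round(i["world_from_camera"],3).tolist())
s=read_state();print(s, grip_point_offset)
E
```

```text
pics
top [[470.1, 0.0, 314.7], [0.0, 470.1, 208.0], [0.0, 0.0, 1.0]] [[0.015, -0.993, 0.116, 422.812], [-1.0, -0.017, -0.015, 68.621], [0.017, -0.116, -0.993, 1276.227], [0.0, 0.0, 0.0, 1.0]]
side [[495.3, 0.0, 322.5], [0.0, 495.3, 195.1], [0.0, 0.0, 1.0]] [[-0.457, -0.527, 0.716, -361.859], [-0.889, 0.259, -0.377, 560.719], [0.013, -0.809, -0.587, 818.005], [0.0, 0.0, 0.0, 1.0]]
{'clock': 0.1, 'joints': array([-1.31458676e+00,  3.00406482e-01,  1.52151665e+00,  6.35506736e-06,
        1.32072169e+00, -6.66345429e-02]), 'qd': array([ 3.83233158e-05,  1.34979105e-03, -1.14494874e-03, -1.13783630e-03,
        6.01534653e-05,  1.81545220e-03]), 'effort': array([ 1.63086112e-03, -5.32647514e+01, -3.53283727e+01,  7.09871692e-02,
        2.35209282e-02, -6.51828577e-05]), 'eef_pos': array([ 174.41539265, -521.35830307,  204.94903808]), 'eef_rot': array([-3.14054323e+00, -7.62008051e-05,  3.22842495e-01]), 'wrist_force': array([-0.67430374, -0.0288761 , -0.18438773]), 'moment': array([ 0.01275398, -0.04147639,  0.01851472]), 'finger_force': 0.0, 'finger_gap': 94.0630764032814} 18.8
```

View pics/top0.png

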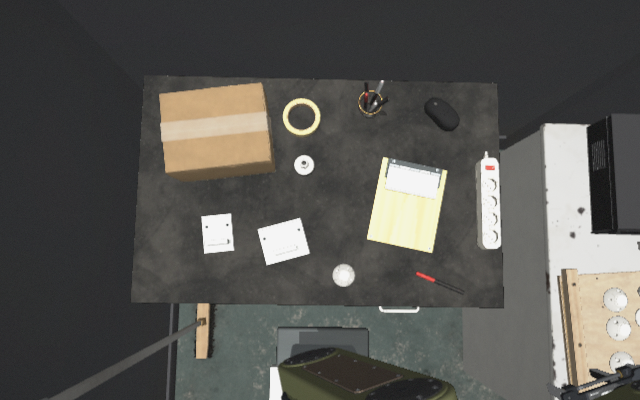

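View pics/side0.png

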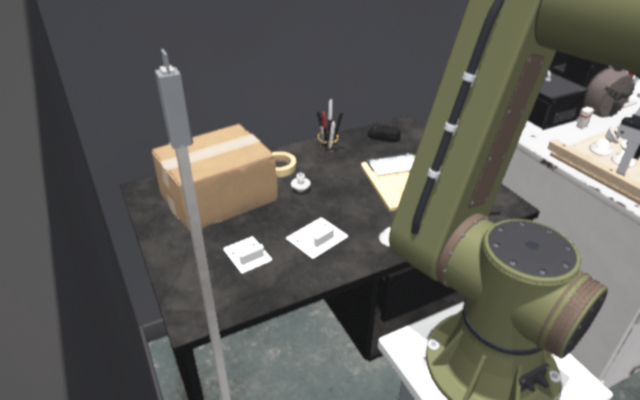

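The top view shows the narrow plate at (218,233), the wide plate at (284,241) with its bar on the near side, and the flange at (304,165). The dome is at (343,275), and the board is at (407,205) with the leaf and stop at its far end, around (415,178).

```bash
cat > h.py <<'E'
import numpy as np,cv2
from cell import *
def ray(n,uv,z):
    i=camera_info(n);K=np.array(i["intrinsics"]);T=np.array(i["world_from_camera"])
    uv=np.atleast_2d(uv).astype(float)
    d=np.c_[uv,np.ones(len(uv))]@np.linalg.inv(K).T@T[:3,:3].T
    return T[:3,3]+d*((z-T[2,3])/d[:,2])[:,None]
def pix(n,P):
    i=camera_info(n);K=np.array(i["intrinsics"]);T=np.linalg.inv(np.array(i["world_from_camera"]))
    q=(np.atleast_2d(P)@T[:3,:3].T+T[:3,3])@K.T
    return q[:,:2]/q[:,2:]
def blob(mask,seed,rng):
    m=np.zeros_like(mask);x,y,r=seed[0],seed[1],rng
    m[y-r:y+r,x-r:x+r]=mask[y-r:y+r,x-r:x+r]
    c=max(cv2.findContours(m,cv2.RETR_EXTERNAL,cv2.CHAIN_APPROX_NONE)[0],key=cv2.contourArea)
    return c[:,0].astype(float)
def rect(n,c,z):
    w=ray(n,c,z)[:,:2].astype(np.float32)
    r=cv2.minAreaRect(w);return r
E
python3 - <<'E'
from h import *
p=np.load("pics/top0.npz")["p"];d=np.load("pics/top0.npz")["d"]
hsv=cv2.cvtColor(p,cv2.COLOR_RGB2HSV)
white=((hsv[...,1]<60)&(hsv[...,2]>120)).astype(np.uint8)
for nm,s,r,z in(("wide",(284,241),38,4),("narrow",(218,233),28,4),("flange",(304,165),16,25),("dome",(343,275),18,5)):
    c=blob(white,s,r);print(nm,rect("top",c,z),cv2.minAreaRect(c.astype(np.float32)))
notdark=((hsv[...,2]>90)).astype(np.uint8)
yel=((hsv[...,1]>60)&(hsv[...,2]>110)).astype(np.uint8)
c=blob(yel,(407,205),52);print("yel",rect("top",c,15),cv2.approxPolyDP(c.astype(np.float32)[:,None],4,True)[:,0].tolist())
print(ray("top",cv2.approxPolyDP(c.astype(np.float32)[:,None],4,True)[:,0],15).round(1).tolist())
cr=cv2.resize(p[145:280,195:460],None,fx=3,fy=3,interpolation=cv2.INTER_CUBIC);cv2.imwrite("pics/c1.png",cr[:,:,::-1])
E
```

```text
wide ((481.3108215332031, 133.44473266601562), (102.63681030273438, 122.47726440429688), 15.940149307250977) ((283.1556396484375, 240.95852661132812), (38.00524139404297, 45.5418701171875), 75.0685806274414)
narrow ((499.7810363769531, 311.6558532714844), (102.64452362060547, 82.65178680419922), 6.842623233795166) ((217.19793701171875, 233.02627563476562), (38.20365905761719, 30.88345718383789), 85.03025817871094)
flange ((687.753173828125, 82.2470474243164), (52.38582229614258, 51.48733139038086), 1.064741849899292) ((303.5, 164.5), (19.0, 19.0), 90.0)
dome ((392.5192565917969, -28.89152717590332), (58.41930389404297, 59.13843536376953), 0.8375100493431091) ((343.0, 275.0), (22.0, 22.0), 90.0)
yel ((484.0367126464844, -124.00553894042969), (66.24861907958984, 4.221261024475098), 79.62169647216797) [[367.0, 238.0], [391.0, 244.0]]
[[492.1, -91.8, 15.0], [477.0, -156.4, 15.0]]
```

View pics/c1.png

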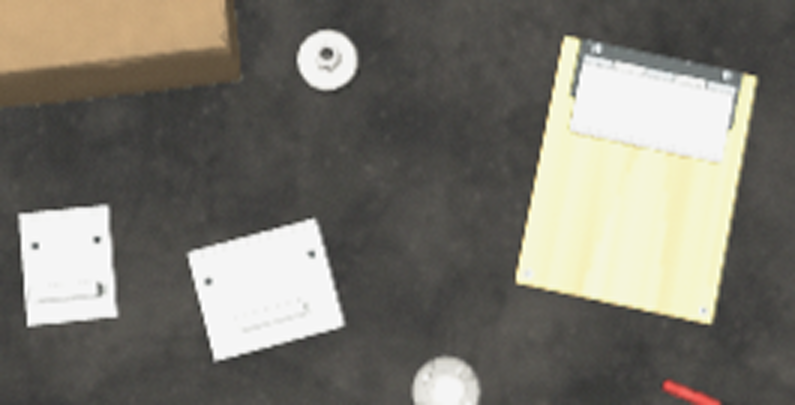

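The crop shows the plate's bar on its near side, at crop (275,317). The board's front edge runs from (517,284) to (712,323), the leaf's free edge from (570,131) to (722,161), and the dark stop is behind the leaf.

Run:
```python
from h import *
p=np.load("pics/top0.npz")["p"]
hsv=cv2.cvtColor(p,cv2.COLOR_RGB2HSV)
print(hsv[215,400],hsv[180,410],hsv[240,284])
yel=((hsv[...,0]>15)&(hsv[...,0]<40)&(hsv[...,1]>30)&(hsv[...,2]>110)).astype(np.uint8)
leaf=((hsv[...,1]<30)&(hsv[...,2]>150)).astype(np.uint8)
both=((hsv[...,2]>110)).astype(np.uint8)
b=rect("top",blob(both,(407,205),58),15);print("board",b)
l=rect("top",blob(leaf,(411,181),36),25);print("leaf",l)
# yellow, fill
c=blob(yel,(407,205),58);print("yel",rect("top",c,15))
# corners from crop
q=np.array([[566,37],[757,75],[712,323],[517,284],[570,131],[722,161],[733,90],[584,60]])/3+[195,145]-.33
print(ray("top",q[:4],15).round(1),ray("top",q[4:],25).round(1))
sp=np.load("pics/side0.npz")["p"]
# wide plate in side
g=cv2.cvtColor(sp,cv2.COLOR_RGB2HSV);w=((g[...,1]<40)&(g[...,2]>150)).astype(np.uint8)
cc=blob(w,(317,237),34)
print("wide side hull",cv2.approxPolyDP(cc.astype(np.float32)[:,None],3,True)[:,0].tolist())
print(ray("side",cv2.approxPolyDP(cc.astype(np.float32)[:,None],3,True)[:,0],4).round(0).tolist())
box=cv2.boxPoints(rect("top",blob(leaf,(284,241),38),4));print(box.round(1),pix("side",np.c_[box,[4]*4]).round(1))
```

```text
[ 30  31 245] [  0   0 245] [  0   0 245]
board ((585.6781005859375, -200.56187438964844), (182.46868896484375, 232.89596557617188), 78.84821319580078)
leaf ((622.20458984375, -205.31947326660156), (146.83238220214844, 139.85845947265625), 73.42864990234375)
yel ((585.6781005859375, -200.56187438964844), (182.46868896484375, 232.89596557617188), 78.84821319580078)
[[ 714.9 -136.2   15. ]
 [ 682.8 -311.    15. ]
 [ 456.5 -266.6   15. ]
 [ 488.5  -91.8   15. ]] [[ 626.3 -138.    25. ]
 [ 601.5 -275.    25. ]
 [ 666.5 -285.9   25. ]
 [ 691.6 -150.8   25. ]]
wide side hull [[347.0, 234.0], [320.0, 217.0], [286.0, 239.0], [314.0, 258.0]]
[[455.0, 59.0, 4.0], [547.0, 89.0, 4.0], [506.0, 205.0, 4.0], [413.0, 173.0, 4.0]]
[[415.5 177.7]
 [448.8  61.5]
 [546.5  89.5]
 [513.2 205.7]] [[311.8 258.1]
 [347.4 235.7]
 [319.9 217.1]
 [284.5 237.3]]
```

```bash
python3 -m handwheel '0.39 0.9 0 0.97 0;0.39 0.9 0 0.97 0;0.39 0.9 0 0.97 0;0.39 0.9 0 0.97 0;0.39 0.9 0 0.97 0;0.39 0.9 0 0.97 0;0.39 0.9 0 0.97 0;0.39 0.9 0 0.97 0;0.39 0.9 0 0.97 0' 40; python3 -m handwheel '0.39 0.9 -0.1 0.97 0;0.39 0.9 -0.2 0.97 0;0.39 0.9 -0.2 0.97 0;0.39 0.9 -0.2 0.97 0;0.39 0.9 -0.2 0.97 0;0.39 0.9 -0.2 0.97 0;0.39 0.9 -0.2 0.97 0;0.39 0.9 -0.2 0.97 0;0.39 0.9 -0.2 0.97 0;0 0 0 0 0;0 0 0 0 0'
```

```text
clock: 0.85
eef_pos: [315.0, -195.7, 205.4]
eef_rot: [3.141, -0.0, 1.088]
wrist_force: [0.5, -0.4, 0.1]
finger_gap: 94.0
finger_force: 0.0
clock: 1.77
eef_pos: [454.9, 127.7, 136.4]
eef_rot: [-3.139, -0.0, 1.849]
wrist_force: [0.1, -0.3, -0.0]
finger_gap: 94.1
finger_force: 0.0
```

```bash
python3 -m handwheel '0.05 -0.04 -0.6 0 0;0 0 -0.6 0 0;0 0 -0.6 0 0;0 0 -0.6 0 0;0 0 -0.4 0 0;0 0 -0.3 0 0;0 0 -0.13 0 0;0 0 0 0 0;0 0 0 0 0'; python3 -m handwheel '0 0 0 0 1;0 0 0 0 1;0 0 0 0 1;0 0 0 0 1;0 0 0 0 1;0 0 0 0 1;0 0 0 0 1;0 0 0 0 1;0 0 0 0 1;0 0 0 0 1;0 0 0 0 1;0 0 0 0 1' 40
```

```text
clock: 2.52
eef_pos: [457.5, 124.3, 8.9]
eef_rot: [3.141, 0.0, 1.845]
wrist_force: [-0.1, 0.6, -0.7]
finger_gap: 94.3
finger_force: 0.0
clock: 3.52
eef_pos: [457.3, 124.8, 8.2]
eef_rot: [-3.142, -0.0, 1.846]
wrist_force: [-0.0, -0.7, 0.8]
finger_gap: 17.6
finger_force: 0.0
```

```bash
python3 -m handwheel '0 0 0 0 1;0 0 0 0 1;0 0 0 0 1;0 0 0 0 1;0 0 0 0 1'; python3 -m handwheel '0 0 0.2 0 1;0 0 0.4 0 1;0 0 0.5 0 1;0 0 0.5 0 1;0 0 0.4 0 1;0 0 0 0 1;0 0 0 0 1;0 0 0 0 1'
python3 - <<'E'
from h import *
p,d=camera("top");cv2.imwrite("pics/t1.png",cv2.resize(p[150:300,220:420],None,fx=3,fy=3)[:,:,::-1])
p,d=camera("side");cv2.imwrite("pics/s1.png",cv2.resize(p[120:300,200:440],None,fx=3,fy=3)[:,:,::-1])
E
```

```text
clock: 3.93
eef_pos: [457.2, 124.8, 8.2]
eef_rot: [-3.141, -0.0, 1.846]
wrist_force: [-0.3, 0.1, 0.7]
finger_gap: 11.8
finger_force: 40.0
clock: 4.6
eef_pos: [456.8, 124.7, 87.4]
eef_rot: [-3.141, -0.0, 1.846]
wrist_force: [-0.3, 0.9, -1.4]
finger_gap: 11.7
finger_force: 40.0
```

View pics/s1.png

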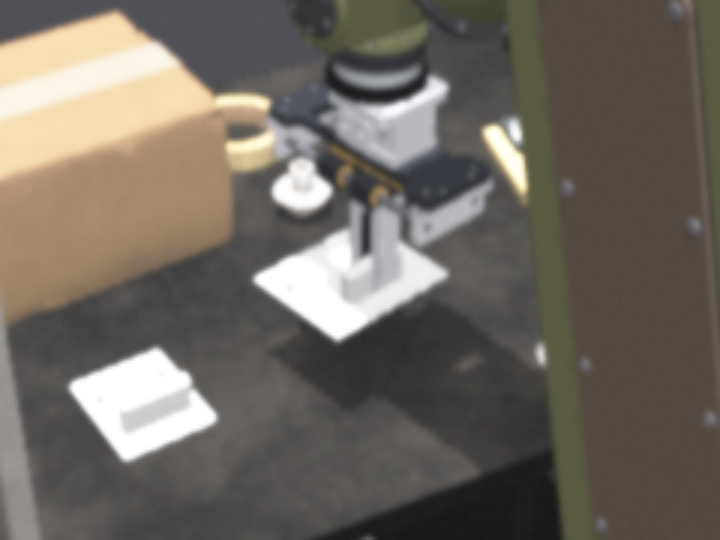

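The side view shows the wide plate held level by its bar. Next I carry it over the front of the board.

```bash
python3 -m handwheel '0.18 -0.87 0 -0.6 1;0.18 -0.87 0 -0.6 1;0.18 -0.87 0 -0.6 1;0.18 -0.87 0 -0.6 1;0.18 -0.87 0 -0.6 1;0.18 -0.87 0 -0.6 1;0.18 -0.87 0 -0.6 1;0.18 -0.87 0 -0.6 1;0.18 -0.87 0 -0.6 1;0 0 -0.5 0 1;0 0 -0.5 0 1;0 0 0 0 1'
python3 - <<'E'
from h import *
p,d=camera("top");cv2.imwrite("pics/t2.png",cv2.resize(p[130:280,340:480],None,fx=4,fy=4,interpolation=cv2.INTER_CUBIC)[:,:,::-1])
print(read_state()["eef_pos"],read_state()["eef_rot"])
E
```

```text
clock: 5.7
eef_pos: [519.7, -188.0, 43.7]
eef_rot: [-3.135, -0.002, 1.374]
wrist_force: [-0.2, 0.1, -2.6]
finger_gap: 11.7
finger_force: 40.0
[ 520.63388098 -187.92767509   45.91432751] [-3.13660970e+00 -1.07067025e-03  1.37496300e+00]
```

View pics/t2.png

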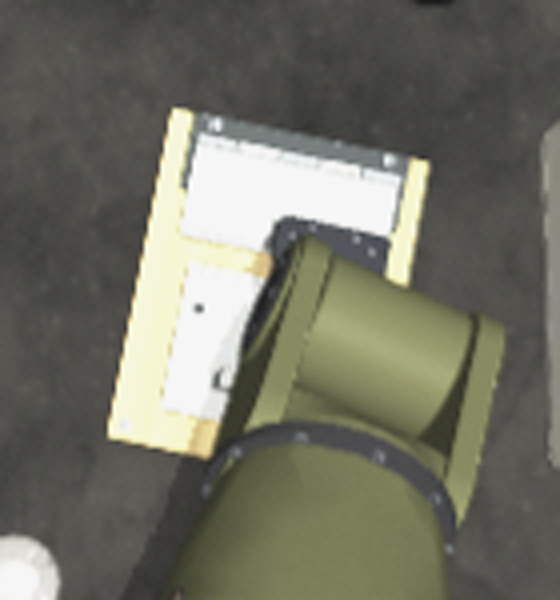

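The plate hangs square over the board. Its far-left corner is at crop (187,262), about 30 crop pixels clear of the leaf's edge at (183,232).

```bash
python3 - <<'E'
from h import *
a=np.radians(-11.15);u=np.array([np.cos(a),np.sin(a)]);v=np.array([-u[1],u[0]]);o=np.array([644.6,-212.2])
for c,z in(([187,262],42),([165,410],42),([183,232],25)):
    w=ray("top",np.array(c)/4+[340,130]-.4,z)[0,:2]-o;print(w@u,w@v)
w=read_state()["eef_pos"][:2]-o;print("tcp",w@u,w@v)
E
python3 -m handwheel '0 0 -0.2 0 1;0 0 -0.2 0 1;0 0 0 0 1;0 0 0 0 1;0 0 0 0 1'
python3 -m handwheel '0 0 -0.05 0 1;0 0 -0.05 0 1;0 0 0 0 1;0 0 0 0 1;0 0 0 0 1'
```

```text
-52.44342406089825 63.62127940386756
-152.15735158704047 59.00827013428584
-29.905232729310256 67.85032555313373
tcp -126.31990896363213 -0.15818160705135043
clock: 6.17
eef_pos: [522.3, -188.3, 32.7]
eef_rot: [3.141, 0.0, 1.376]
wrist_force: [0.4, -0.6, -2.3]
finger_gap: 11.6
finger_force: 40.0
clock: 6.58
eef_pos: [522.1, -188.4, 28.3]
eef_rot: [3.142, 0.0, 1.375]
wrist_force: [-0.0, 0.3, -2.4]
finger_gap: 11.6
finger_force: 40.0
```

```bash
for i in 1; do python3 -m handwheel '0 0 -0.05 0 1;0 0 -0.05 0 1;0 0 0 0 1;0 0 0 0 1;0 0 0 0 1'; python3 -m handwheel '0 0 -0.03 0 1;0 0 0 0 1;0 0 0 0 1;0 0 0 0 1'; done
```

```text
clock: 7.0
eef_pos: [522.1, -188.4, 24.2]
eef_rot: [-3.141, -0.0, 1.375]
wrist_force: [0.9, -0.5, -1.5]
finger_gap: 11.9
finger_force: 40.0
clock: 7.33
eef_pos: [522.2, -188.4, 23.2]
eef_rot: [3.141, 0.0, 1.375]
wrist_force: [0.1, 0.6, 1.3]
finger_gap: 11.9
finger_force: 40.0
```

```bash
python3 -m handwheel '0.12 -0.024 0 0 1;0.12 -0.024 0 0 1;0.12 -0.024 0 0 1;0.12 -0.024 0 0 1;0.12 -0.024 0 0 1;0.12 -0.024 0 0 1;0 0 0 0 1;0 0 0 0 1'
python3 - <<'E'
from h import *
p,d=camera("top");cv2.imwrite("pics/t3.png",cv2.resize(p[130:280,340:480],None,fx=4,fy=4,interpolation=cv2.INTER_CUBIC)[:,:,::-1])
E
```

```text
clock: 8.0
eef_pos: [551.7, -194.3, 23.3]
eef_rot: [3.14, 0.0, 1.375]
wrist_force: [1.9, -0.1, 3.0]
finger_gap: 11.7
finger_force: 40.0
```

View pics/t3.png

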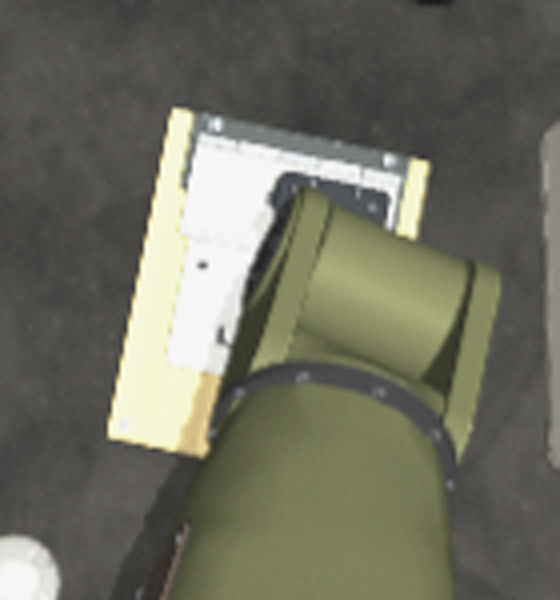

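The plate's edge has slipped under the leaf: the leaf's edge line at crop (185–250,235) has not moved, and the plate continues beneath it. I go on in smaller steps until it meets the stop.

```bash
python3 -m handwheel '0.1 -0.02 0 0 1;0.1 -0.02 0 0 1;0.1 -0.02 0 0 1;0.1 -0.02 0 0 1;0 0 0 0 1;0 0 0 0 1'; python3 -m handwheel '0.05 -0.01 0 0 1;0 0 0 0 1;0.025 -0.005 0 0 1;0 0 0 0 1;0 0 0 0 1'
```

```text
clock: 8.55
eef_pos: [567.2, -197.5, 23.2]
eef_rot: [3.141, 0.0, 1.375]
wrist_force: [2.2, -0.1, 3.5]
finger_gap: 11.8
finger_force: 40.0
clock: 8.97
eef_pos: [569.4, -197.9, 23.2]
eef_rot: [-3.141, -0.0, 1.375]
wrist_force: [-3.8, 1.4, 8.4]
finger_gap: 11.6
finger_force: 40.0
```

```bash
python3 -m handwheel '0 0 0 0 1;0 0 0 0 1;0 0 0 0 1'; python3 -m handwheel '0.02 -0.004 0 0 1;0 0 0 0 1;0 0 0 0 1;0 0 0 0 1'
```

```text
clock: 9.22
eef_pos: [569.4, -197.9, 23.2]
eef_rot: [-3.141, -0.0, 1.375]
wrist_force: [-3.5, 1.5, 7.4]
finger_gap: 11.7
finger_force: 40.0
clock: 9.55
eef_pos: [570.1, -198.0, 23.3]
eef_rot: [-3.141, -0.0, 1.375]
wrist_force: [-4.6, 1.2, 7.7]
finger_gap: 12.0
finger_force: 40.0
```

```bash
python3 -m handwheel '0.025 -0.005 0 0 1;0 0 0 0 1;0 0 0 0 1;0 0 0 0 1'; python3 -m handwheel '0.025 -0.005 0 0 1;0 0 0 0 1;0 0 0 0 1;0 0 0 0 1'
```

```text
clock: 9.88
eef_pos: [570.2, -198.1, 23.2]
eef_rot: [-3.138, -0.0, 1.375]
wrist_force: [-12.9, 2.0, 13.7]
finger_gap: 12.0
finger_force: 40.0
clock: 10.22
eef_pos: [570.2, -198.1, 23.2]
eef_rot: [-3.136, -0.0, 1.375]
wrist_force: [-21.3, 4.3, 18.8]
finger_gap: 11.5
finger_force: 40.0
```

```bash
python3 -m handwheel '-0.038 0.008 0 0 1;0 0 0 0 1;0 0 0 0 1;0 0 0 0 1;0 0 0 0 1;0 0 0 0 1'
```

```text
clock: 10.72
eef_pos: [570.2, -198.1, 23.2]
eef_rot: [-3.139, 0.0, 1.375]
wrist_force: [-8.4, 1.4, 9.6]
finger_gap: 11.8
finger_force: 40.0
```

```bash
python3 -m handwheel '0 0 0 0 1;0 0 0 0 1;0 0 0 0 1;0 0 0 0 1;0 0 0 0 1;0 0 0 0 1'
python3 - <<'E'
from h import *
for k in range(4):
    p,d=camera("top");print(read_state()["wrist_force"].round(1),read_state()["eef_pos"].round(1))
cv2.imwrite("pics/t4.png",cv2.resize(p[130:280,340:480],None,fx=4,fy=4,interpolation=cv2.INTER_CUBIC)[:,:,::-1])
E
```

```text
clock: 11.22
eef_pos: [570.2, -198.1, 23.2]
eef_rot: [-3.14, 0.0, 1.375]
wrist_force: [-7.5, 1.0, 10.2]
finger_gap: 11.5
finger_force: 40.0
[-8.3  0.6 10.4] [ 570.2 -198.1   23.2]
[-7.3  0.9  9.8] [ 570.2 -198.1   23.2]
[-7.7  0.4 10.7] [ 570.2 -198.1   23.2]
[-8.3  1.3 10.4] [ 570.2 -198.1   23.2]
```

View pics/t4.png

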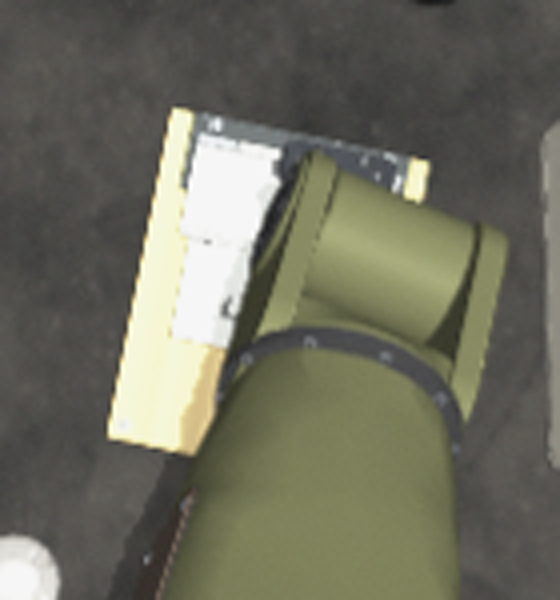

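The plate sits square under the leaf with its rear-left corner at crop (172,335), and the leaf's outline is unchanged. The load on the board is steady at about 12 N.

```bash
python3 -c "
from cell import *
print(sign_off())"
```

```text
the job is handed in; nothing more can be done
None
```

I handed the job in at about 11 s with the wider plate tucked square under the leaf against the stop, still gripped at 40 N and pressed on the board with about 12 N; the leaf looked down in the last picture, but no verdict was shown.

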